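# Tip the standing spice jar down into its bay and shut the spice drawer

## Robot

A 6-joint arm with a two-finger parallel gripper is mounted at the origin on a cart in front of the work surface, level with it; the furniture and walls round the work are solid. World frame = base frame: x ahead of the robot, y to its left, z up, the work surface at z = 0. Lengths are in m, angles in degrees, forces in N, time in s.
With the tool pointing down it reaches from about 0.325 to 0.775 m from the base axis. Payload 5.5 kg.
Tool frame: the origin (TCP) lies at the centre of the arm's flange, where the gripper is bolted on; the fingertips stand 182 mm ahead of it and the grasp point (between the pads) lies 163 mm ahead of it; z points along the fingers, y is the line along which they close (so a half turn about z gives the same grasp; the last joint's range is limited). The gripper opens to 88 mm and grips with 3 to 60 N. Pads are 20 mm wide; open, the fingers measure 115 mm over their backs; the gripper's body (75 mm by 178 mm) begins 61 mm behind the grasp point.
Start: joints at [67.454, 5.22, 70.514, -0, 104.267, -3.249], TCP at [0.198, 0.566, 0.405] pointing down, gripper open.
Joint ranges: [-164.24, 164.24], [-49.07, 125.15], [9.68, 141.18], [-86.29, 266.29], [3.28, 154.24], [-151.56, 151.56]. Speed limits (degrees/s): [147.25, 147.25, 172.46, 180, 180, 180].

## Interface

Orientations are given as [roll, pitch, yaw] about the fixed x, y, z axes, in that order (R = Rz(yaw) Ry(pitch) Rx(roll)).
In Python, from station import r gives the robot as it stands. The module is installed in compiled form; this text tells all that it offers. Calls block until the motion is done:
- r.reach(position, orientation): joint-space move of the TCP to a pose.
- r.servo_line(position, rotation=None, speed=0.15): straight line of the TCP; rotation=None keeps the orientation; speed is the mean speed in m/s.
- r.move_joints(angles): joint-space move.
- r.let_go() and r.grab(squeeze=None): open the fingers fully, or close them until they stop; squeeze is the grip in N (None keeps the last).
- r.wait(seconds).
- r.inverse_kinematics(position, orientation): joint angles nearest the present ones, or None.
- r.sense(): the state.
- r.snapshot(name): name is "side" or "top" or "wrist"; returns a dict with "frame" (400x640x3 uint8, red, green, blue), "fx", "fy", "cx", "cy" (pixels), "dist_coeffs" ([k1, k2, p1, p2, k3] as OpenCV has them; the pictures are not rectified), "R" (3x3) and "t" (3): a world point X has camera coordinates R X + t. Camera axes: x right, y down, z forward; pixel columns grow to the right and rows downward; lengths in m; the calibration is good to about 2 mm. A picture is of the moment at which its call begins. There is no depth.
A pose or a line that the arm cannot do raises r.IKError and nothing moves.
- r.hand_in(): hands the job in; it is judged then, once.
The state is a dict: "clock": time; "joints": joint angles; "joint_vel": joint speeds; "joint_torque": joint torques, N m; "tcp_pos": TCP position; "orientation": TCP orientation; "contact_force": force on the tool from outside, world axes, zero at the start; "torque": the same for the moment, N m; "opening": finger opening in m; "gripper_force": force on a finger pad.
Only numpy, scipy, OpenCV 4.12 (cv2) and the standard library are available. Lean on these libraries where they do the work, as an engineer would, in place of code of your own. Each camera call takes 0.05 s, during which the arm holds its last target. There are 200 camera calls.

## Task

The spice jar with the dark cap has been left standing on end in the open spice drawer, so the drawer cannot shut. Gently push its cap toward the back of the drawer so that it topples and comes to lie flat in its own bay, cap to the back, then push the drawer fully shut without slamming it. Only push: do not squeeze or lift any jar, leave the other three lying in their bays, and do not disturb the things on top of the case or beside it.

Things in the scene. Friction and masses are not known exactly. Their poses are not given: they have to be found in the camera images.
- jar_standing: Spice jar left standing in one of the drawer's four bays: clear, green label, dark brown round cap (green on top); 44 mm diameter, 105 mm tall, about 0.11 kg. Origin: centre of its underside, about 31 mm behind the drawer front's inside; z toward the cap (yaw has no meaning). Loose: pushed high it tips over its far foot edge and past about 25 degrees falls by itself; pushed low it only slides.
- cap_middle (a point): Point on that jar's axis in the middle of its cap, 95 mm above the underside (the cap runs from 85 to 105 mm, radius 22 mm): the place to push.
- drawer_floor (a point): Point on the drawer's cork floor, at the inside of the drawer front, midway across, 21 mm above the worktop. x axis along the bays toward the back, y left, z up; turned 24 to 36 degrees clockwise from world x. Four bays, 50 mm wide, 168 mm long, centres at y = 81, 27, -27, -81 mm. Above the cork: dividers 26 mm, sides and back 39 mm, front 54 mm (14 mm thick).
- cup_pull (a point): Middle of the outer face of the dark cup pull (66 mm wide, 22 mm high, standing 16 mm out from the flat white drawer front), 30 mm before and 23.5 mm above drawer_floor, same axes. The pull, or the front beside it (242 mm wide, 12 to 75 mm above the worktop), is what is pushed to shut the drawer.
- spice_drawer (a joint): Slide of the drawer (m): 0 = fully open (found within 5 mm of it), 0.152 = fully shut, front against the case. Moves along the x axis of drawer_floor; positive is inward, away from the robot. 1 to 3 N moves it; it stays where it is left, no latch or spring. A jar standing on the cork catches on the case and keeps it from shutting.
- spice_case: White countertop case with a wooden top, fixed on the worktop, in which the drawer runs: 195 mm deep, 246 mm wide, 91 mm high; its opening ends 79 mm above the worktop (58 mm above the cork). Origin: centre of its underside, x to its back. With the drawer open its front edge is 152 mm behind the inside of the drawer front. Butter print and candle tin stand on top.
- jar_thyme: Spice jar with a yellow cap, 42 x 96 mm, lying in a bay, cap toward the back; origin at the centre of its underside, z along the jar. To be left lying.
- jar_salt: Salt shaker with a grey metal top, 44 x 90 mm, lying in a bay, top toward the back; origin at the centre of its underside, z along it. To be left lying.
- jar_corked: Small corked glass bottle, 42 x 100 mm, lying in a bay, cork toward the back; origin at the centre of its underside, z along it. To be left lying.
- butter_print: Dark wooden butter stamp, 60 mm wide, 66 mm tall, standing on the case's top; origin under its centre. To be left alone.
- candle: Candle stub in a tin, 55 mm wide, 20 mm high, on the case's top; origin under its centre. To be left alone.
- zinc_cap: Loose grey zinc jar cap, 74 mm wide, 24 mm high, on the worktop to the left; origin under its centre. To be left alone.
- open_jar: Open glass canning jar, 72 mm wide, 160 mm tall, on the worktop to the right; origin under its centre. To be left alone.
There are look-alikes about, which are no part of the job. Leave any red look-alike of the jar_standing alone.

How it is judged (in metres and radians):
On the way, in this order (a step that is already met when the one before it is completed fails the run):
1. the jar lies flat in its bay, cap toward the back, while the drawer is still open (by 10 cm or more) (angle between jar_standing's own z axis and vertical above 1.43 rad and angle between the z axis of jar_standing and the x axis of drawer_floor, either way round below 0.14 rad and x of cap_middle in the frame of drawer_floor above 0.1 m and x of jar_standing in the frame of drawer_floor above 0 m and z of each of cap_middle, jar_standing in the frame of drawer_floor below 0.029 m and y of jar_standing in the frame of drawer_floor between -0.106 and 0.106 m and linear speed of jar_standing below 0.05 m/s and value of joint spice_drawer below 0.052 m), for 0.2 s.
2. the drawer is shut (within 5 mm) (value of joint spice_drawer above 0.147 m), for 0.2 s.
At the end, for the whole second after the job is handed in: The drawer is shut to within 5 mm; the jar lies at rest on the cork inside it, along its bay (within 8 degrees), cap toward the back; the other three jars still lie in the drawer; the butter print, candle tin, zinc cap and open jar are upright and within 15 mm of where they stood (value of joint spice_drawer above 0.147 m and angle between jar_standing's own z axis and vertical above 1.43 rad and angle between the z axis of jar_standing and the x axis of drawer_floor, either way round below 0.14 rad and x of cap_middle in the frame of drawer_floor above 0.1 m and x of each of jar_standing, jar_thyme, jar_salt, jar_corked in the frame of drawer_floor above 0 m and z of each of cap_middle, jar_standing in the frame of drawer_floor below 0.029 m and y of jar_standing in the frame of drawer_floor between -0.106 and 0.106 m and linear speed of jar_standing below 0.02 m/s and angle between each of jar_thyme, jar_salt, jar_corked's own z axis and vertical above 1.4 rad and z of each of jar_thyme, jar_salt, jar_corked in the frame of drawer_floor below 0.03 m and distance of each of butter_print, candle, zinc_cap, open_jar from where it was at the start of the episode below 0.015 m and angle between each of butter_print, candle, zinc_cap, open_jar's own z axis and vertical below 0.25 rad); the robot touches nothing.
It fails at once if the standing jar is lifted or carried (the middle of its underside comes more than 45 mm above the drawer floor) (z of jar_standing in the frame of drawer_floor above 0.045 m).
It fails at once if a jar in the drawer is squeezed or struck by the fingers with more than 15 N (contact force between the fingers and jar_standing above 15 N or contact force between the fingers and jar_thyme above 15 N or contact force between the fingers and jar_salt above 15 N or contact force between the fingers and jar_corked above 15 N).
It fails at once if one of the three lying jars is lifted or stood up (underside more than 45 mm above the drawer floor, or its axis raised by more than about 25 degrees) (z of any of jar_thyme, jar_salt, jar_corked in the frame of drawer_floor above 0.045 m or angle between any of jar_thyme, jar_salt, jar_corked's own z axis and vertical below 1.13 rad).
It fails at once if the drawer is slammed (faster than 0.5 m/s) (velocity of joint spice_drawer above 0.5 m/s).
It fails at once if the butter print, candle tin, zinc cap or open jar is moved by more than 15 mm or tipped (distance of any of butter_print, candle, zinc_cap, open_jar from where it was at the start of the episode above 0.015 m or angle between any of butter_print, candle, zinc_cap, open_jar's own z axis and vertical above 0.25 rad).
It also fails if it takes over 42 s, if anything falls off the work surface, if the arm or the gripper's body presses on something with over 40 N, if the wrist force passes 120 N, or if a joint passes its speed limit or range.

## Working session

There is one attempt and no reset: what is moved stays moved. The work goes in short steps, each a Python script; the robot and the scene stay as the last script left them, time stands still between calls to the robot, and variables do not carry over. Pictures are saved under pics/ and viewed, at most 10 in all, crops included, and the job is handed in when it is done.

```bash
mkdir -p pics
python3 - <<'E'
from station import r
import cv2,pickle
d={}
for n in("top","side"):
    s=r.snapshot(n);d[n]=s;cv2.imwrite(f"pics/{n}0.png",s["frame"][:,:,::-1])
    print(n,s["fx"],s["cx"],s["dist_coeffs"],s["R"],s["t"])
pickle.dump(d,open("s0.pkl","wb"));print(r.sense())
E
```

```text
top 379.36556562418565 320.2941568647288 [-0.0565412  0.         0.         0.         0.       ] [[-2.82047700e-02 -9.99602006e-01 -5.66326877e-04]
 [-9.88865830e-01  2.79846424e-02 -1.46154817e-01]
 [ 1.46112497e-01 -3.56224170e-03 -9.89261567e-01]] [-0.27130545  0.60800087  1.06600791]
side 439.74894809735224 317.9825693943221 [0.01555883 0.         0.         0.         0.        ] [[ 0.97077476 -0.23931958  0.01795831]
 [-0.13705605 -0.6142667  -0.77710492]
 [ 0.19700762  0.75193255 -0.6291148 ]] [-0.64010516 -0.0255701   1.21173481]
{'clock': 0.1, 'joints': array([ 6.74556637e+01,  5.25883704e+00,  7.05744044e+01,  1.38222007e-03,
        1.04267103e+02, -3.24650986e+00]), 'joint_vel': array([-0.02677456,  0.01759368, -0.15355451,  0.00535419, -0.0542302 ,
        0.06092057]), 'joint_torque': array([ 2.51770565e-03, -4.47856271e+01, -4.07568634e+01,  7.00242841e-02,
        2.85081955e-02, -1.20767822e-04]), 'tcp_pos': array([0.19828386, 0.56634466, 0.40362491]), 'orientation': array([-1.79899892e+02, -7.02075066e-03,  1.60702507e+02]), 'contact_force': array([-0.70281836, -0.28748611, -0.57451891]), 'torque': array([ 0.00116616, -0.03928929,  0.01923828]), 'gripper_force': 0.0, 'opening': 0.08789155024198315}
```

View pics/top0.png

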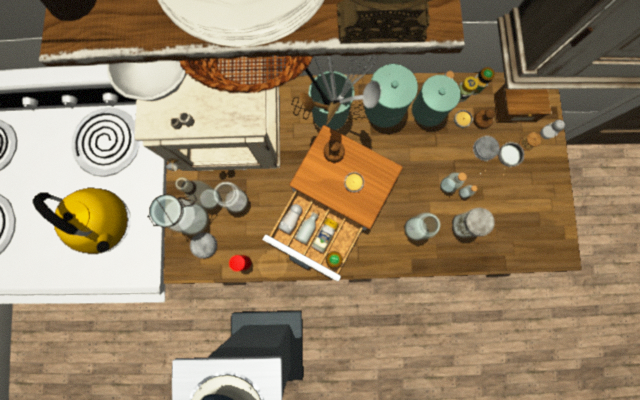

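View pics/side0.png

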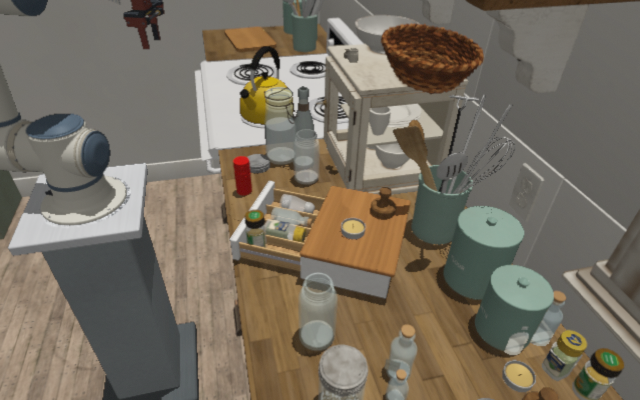

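The top view shows three jars like the one meant: a green-topped one in the drawer at (334,260), a red one on the worktop at (238,263), and a green-capped one at the back at (487,74). Only the first stands in the drawer, in the rightmost bay, with a brown and green cap. I'll confirm it in an enlarged crop of both views.

```bash
python3 - <<'E'
import cv2,numpy as np
a=cv2.imread("pics/top0.png")[190:290,250:370];b=cv2.imread("pics/side0.png")[170:290,220:340]
a=cv2.resize(a,(480,400),interpolation=cv2.INTER_CUBIC);b=cv2.resize(b,None,fx=3.3333,fy=3.3333,interpolation=cv2.INTER_CUBIC)[:400]
cv2.imwrite("pics/crop.png",np.hstack([a,b])[:, :])
E
python3 -c "
import cv2;i=cv2.imread('pics/crop.png');print(i.shape);cv2.imwrite('pics/crop1.png',cv2.resize(i,(800,int(i.shape[0]*800/i.shape[1]))))"
```

```text
(400, 880, 3)
```

View pics/crop1.png

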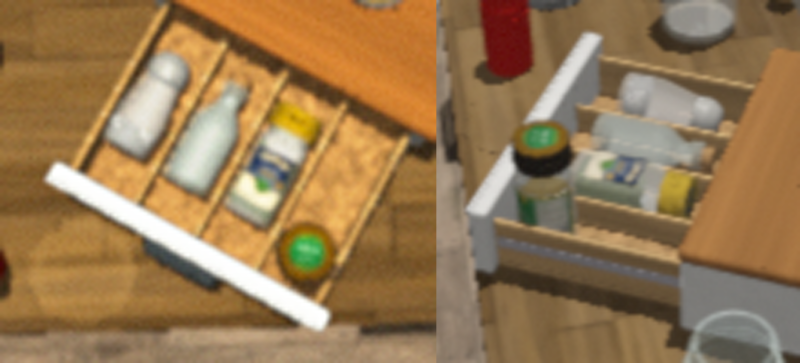

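The crop confirms it: the jar standing in the rightmost bay, next to the thyme, with a brown cap green on top, is the target. Next I'll measure the drawer front and the cap.

```bash
cat > h.py <<'E'
import numpy as np,cv2,pickle
def K(s): return np.array([[s["fx"],0,s["cx"]],[0,s["fy"],s["cy"]],[0,0,1]])
def unproj(s,px,z):
    R=np.array(s["R"]);t=np.array(s["t"]);C=-R.T@t
    u=cv2.undistortPoints(np.float64(px).reshape(-1,1,2),K(s),np.array(s["dist_coeffs"]))[:,0]
    d=np.c_[u,np.ones(len(u))]@R
    return C+d*((z-C[2])/d[:,2])[:,None]
def proj(s,X):
    return cv2.projectPoints(np.float64(X).reshape(-1,1,3),cv2.Rodrigues(np.array(s["R"]))[0],np.array(s["t"]),K(s),np.array(s["dist_coeffs"]))[0][:,0]
def blob(m,seed):
    n,l,st,c=cv2.connectedComponentsWithStats(m.astype(np.uint8));k=np.argmin([np.hypot(*(c[i]-seed))+(st[i,4]<15)*1e3 for i in range(1,n)])+1
    v,u=np.nonzero(l==k);return np.c_[u,v]
def front(s,seed):
    f=s["frame"].astype(int)
    w=(f.min(2)>190)&(f.max(2)-f.min(2)<40)
    w[:seed[1]-40]=0;w[seed[1]+40:]=0;w[:,:seed[0]-60]=0;w[:,seed[0]+60:]=0
    P=unproj(s,blob(w,seed),.075)[:,:2]
    return cv2.minAreaRect(P.astype(np.float32)*1000),P
E
python3 - <<'E'
from h import *
d=pickle.load(open("s0.pkl","rb"));s=d["top"]
rect,P=front(s,(302,257));print(rect,len(P))
c=P.mean(0);_,_,V=np.linalg.svd(P-c);print(c,np.degrees(np.arctan2(V[1,1],V[1,0])))
th=np.arctan2(V[1,1],V[1,0]); th=th if np.cos(th)>0 else th+np.pi
th=(th+np.pi)%(2*np.pi)-np.pi
ex=np.array([np.cos(th),np.sin(th)]);ey=np.array([-ex[1],ex[0]])
q=(P-c)@np.c_[ex,ey];print("x ext",np.percentile(q[:,0],[1,99]),"y",q.min(0),q.max(0))
mid=c+ey*(q[:,1].min()+q[:,1].max())/2
o=mid+ex*.007;print("floor origin",o,np.degrees(th))
f=s["frame"].astype(int);g=(f[:,:,1]>f[:,:,0]+25)&(f[:,:,1]>f[:,:,2]+25)
b=blob(g,(334.7,259.3));print("green px",b.mean(0),len(b));J=unproj(s,[b.mean(0)],.126)[0,:2];print("cap",J,"drawer frame",(J-o)@ex,(J-o)@ey)
t=d["side"];f=t["frame"].astype(int);g=(f[:,:,1]>f[:,:,0]+25)&(f[:,:,1]>f[:,:,2]+25);g[225:]=0
b=blob(g,(256,215));J2=unproj(t,[b.mean(0)],.126)[0,:2];print("side",b.mean(0),len(b),J2)
# reprojection overlay check
im=[]
for n,m in d.items():
    I=m["frame"][:,:,::-1].copy()
    for a,bb,z in[(0,.121,.075),(0,-.121,.075),(-.014,.121,.075),(-.014,-.121,.075),(.152,.123,.091),(.152,-.123,.091),(.031,-.081,.126),(-.03,0,.0445)]:
        p=proj(m,[*(o+a*ex+bb*ey),z])[0];cv2.circle(I,tuple(int(round(v*16)) for v in p),20,(255,0,255),-1,shift=4)
    x,y=(245,185) if n=="top" else (220,170)
    im.append(cv2.resize(I[y:y+120,x:x+130],None,fx=3,fy=3,interpolation=cv2.INTER_CUBIC))
cv2.imwrite("pics/ov.png",np.hstack(im))
np.save("o.npy",[o[0],o[1],th,*J])
E
```

```text
((439.56591796875, -230.16384887695312), (240.3343048095703, 16.544639587402344), 59.55002975463867) 497
[ 0.43869556 -0.23173001] 149.65630762065405
x ext [-0.00820305  0.00788379] y [-0.0085148  -0.11836572] [0.00814576 0.12195614]
floor origin [ 0.44564355 -0.23371702] -30.343692379345917
green px [334. 259.] 69
cap [ 0.43229351 -0.32008032] drawer frame 0.03210829129630135 -0.08127668793748458
side [253.92063492 214.85714286] 63 [ 0.43162798 -0.3198718 ]
```

View pics/ov.png

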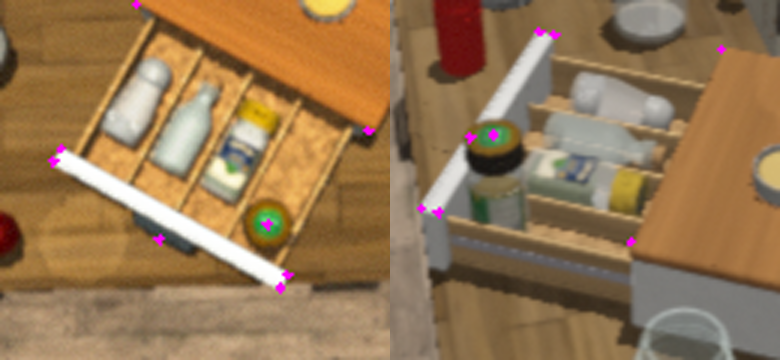

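The overlay fits both views: the dots sit on the front's corners, the case edge and the cap centre, and the two cameras agree on the cap to within 1 mm. Now I'll approach with the fingers closed.

```bash
cat >> h.py <<'E'
ox,oy,th,jx,jy=np.load("o.npy");O=np.array([ox,oy]);ex=np.array([np.cos(th),np.sin(th)]);ey=np.array([-ex[1],ex[0]])
def W(x,y,ztip): return [*(O+x*ex+y*ey),ztip+.182]
E
python3 - <<'E'
from station import r
from h import *
y0=np.degrees(th)
for y in(y0,y0+180): print(y,r.inverse_kinematics(W(-.03,-.081,.2),[180,0,y]))
r.grab(5)
js=r.sense()["joints"]
ok=[y for y in(y0,y0+180) if r.inverse_kinematics(W(-.03,-.081,.2),[180,0,y]) is not None]
ori=[180,0,min(ok,key=lambda y:abs(r.inverse_kinematics(W(-.03,-.081,.2),[180,0,y])-js).max())]
np.save("ori.npy",ori)
r.reach(W(-.035,-.081,.22),ori)
r.servo_line(W(-.035,-.081,.108),speed=.15)
s=r.sense();print(ori,s["clock"],s["tcp_pos"],s["contact_force"],s["opening"])
I=r.snapshot("side")["frame"][:,:,::-1];T=r.snapshot("top")["frame"][:,:,::-1]
cv2.imwrite("pics/a.png",np.hstack([cv2.resize(i,None,fx=3,fy=3) for i in(I[130:290,200:330],T[180:340,240:370])]))
E
```

```text
-30.343692379345917 [-4.13824039e+01 -1.41460081e+01  9.11840720e+01 -2.54444375e-14
  1.02961936e+02  7.89612885e+01]
149.65630762065408 [ -41.38240388  -14.14600808   91.18407198    0.          102.96193609
 -101.0387115 ]
[180, 0, np.float64(-30.343692379345917)] 5.3917 [ 0.3747329  -0.28605983  0.29113021] [ 0.30561248 -0.49092648 -0.27547517] 0.0006713559058068977
```

View pics/a.png

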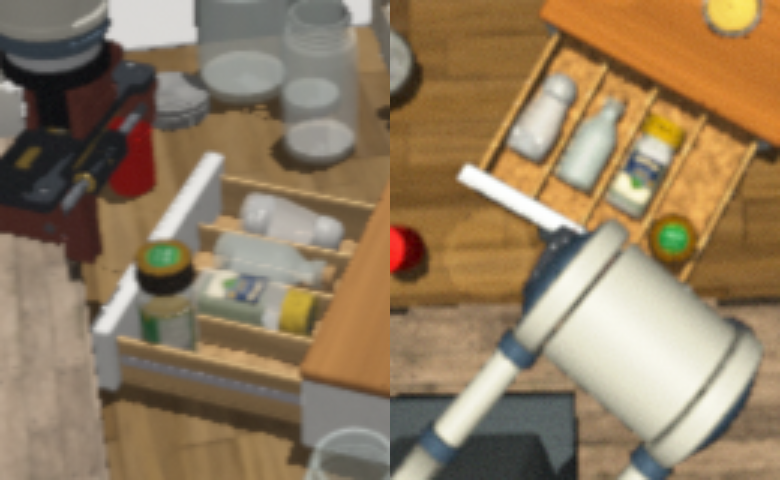

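The fingertips stand just in front of the cap and in line with it, so I'll push gently now.

Run:
```python
from station import r
from h import *
im=[]
def shot():
    im.append(cv2.resize(r.snapshot("side")["frame"][170:270,230:330,::-1],None,fx=2.6,fy=2.6))
for x in(-.008,.006,.020,.034,.044,.052,.058):
    r.servo_line(W(x,-.081,.108),speed=.04);s=r.sense();print(x,round(s["clock"],2),s["contact_force"].round(2))
    if x>.01: shot()
r.wait(.3);shot()
im=im[:6]
cv2.imwrite("pics/b.png",np.vstack([np.hstack(im[:3]),np.hstack(im[3:6])]))
```

```text
-0.008 6.32 [-0.44  0.24 -0.73]
0.006 6.82 [-0.05 -0.25 -0.13]
0.02 7.32 [-0.12 -0.03 -0.29]
0.034 7.87 [ 0.18  0.08 -0.78]
0.044 8.32 [-0.2   0.21 -0.26]
0.052 8.72 [-0.64  0.35  0.61]
0.058 9.07 [-0.29  0.09 -0.98]
```

View pics/b.png

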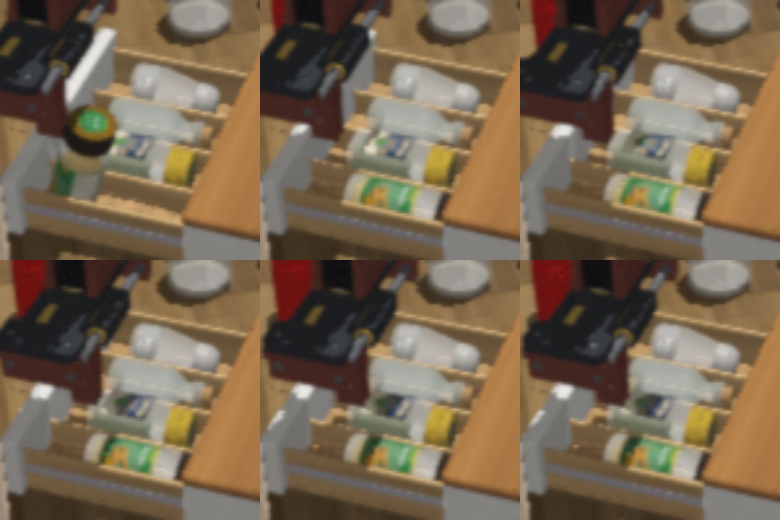

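The jar tipped over in the second frame and now lies in its bay, cap to the back. I'll retract, go round to the pull, and look before shutting the drawer.

Run:
```python
from station import r
from h import *
r.servo_line(W(.02,-.081,.14),speed=.15)
r.servo_line(W(-.085,-.04,.14),speed=.2)
r.servo_line(W(-.085,0,.035),speed=.2)
s=r.sense();print(s["clock"],s["tcp_pos"],W(-.085,0,.035),s["contact_force"])
I=r.snapshot("side")["frame"][:,:,::-1];T=r.snapshot("top");cv2.imwrite("pics/top_c.png",T["frame"][:,:,::-1])
cv2.imwrite("pics/c.png",np.hstack([cv2.resize(i,None,fx=3.3,fy=3.3,interpolation=cv2.INTER_CUBIC) for i in(I[170:290,220:340],T["frame"][180:300,250:370,::-1])]))
```

```text
11.375 [ 0.37265646 -0.19125356  0.21775695] [np.float64(0.37228765061943314), np.float64(-0.19077622203958755), 0.217] [-0.2622052   0.20742886  0.39513606]
```

View pics/c.png

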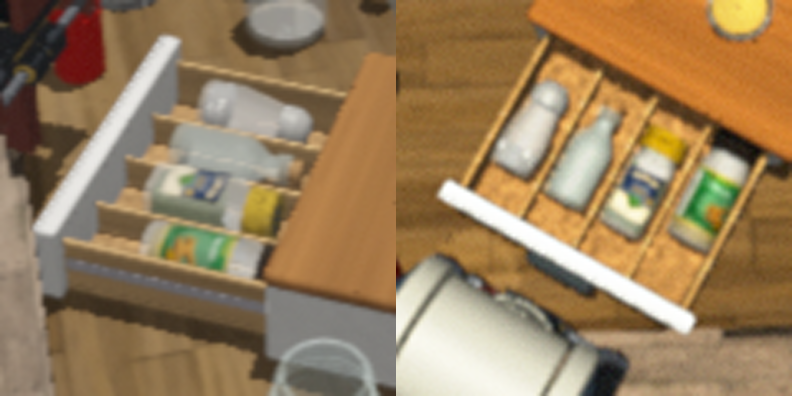

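The jar lies flat along its bay with its dark cap just under the case's front edge, and the other three jars haven't moved. Now I'll push the pull.

Run:
```python
from station import r
from h import *
r.servo_line(W(-.05,0,.035),speed=.08)
x=-.05
def F(): return float(-r.sense()["contact_force"][:2]@ex)
while x<.124:
    st=.012 if x<.09 else .003
    x+=st;r.servo_line(W(x,0,.035),speed=.07 if x<.09 else .04);f=F();print(round(x,3),round(f,1),end="; ")
    if f>(8 if x<.1 else 9): break
print(r.sense()["clock"],(r.sense()["tcp_pos"][:2]-O)@ex)
r.servo_line(W(-.03+.0,0,.05),speed=.12)
r.servo_line(W(-.08,0,.2),speed=.2)
T=r.snapshot("top");I=r.snapshot("side")["frame"][:,:,::-1]
cv2.imwrite("pics/d.png",np.hstack([cv2.resize(i,None,fx=2.5,fy=2.5,interpolation=cv2.INTER_CUBIC) for i in(I[150:310,220:380],T["frame"][130:290,245:405,::-1])]))
```

```text
-0.038 -0.3; -0.026 1.7; -0.014 0.4; -0.002 -0.6; 0.01 0.5; 0.022 -0.9; 0.034 0.4; 0.046 0.6; 0.058 -0.2; 0.07 0.6; 0.082 0.4; 0.094 -0.2; 0.097 1.1; 0.1 -0.2; 0.103 -0.9; 0.106 0.2; 0.109 0.2; 0.112 7.4; 0.115 20.0; 17.8333 0.1126550744814225
```

View pics/d.png

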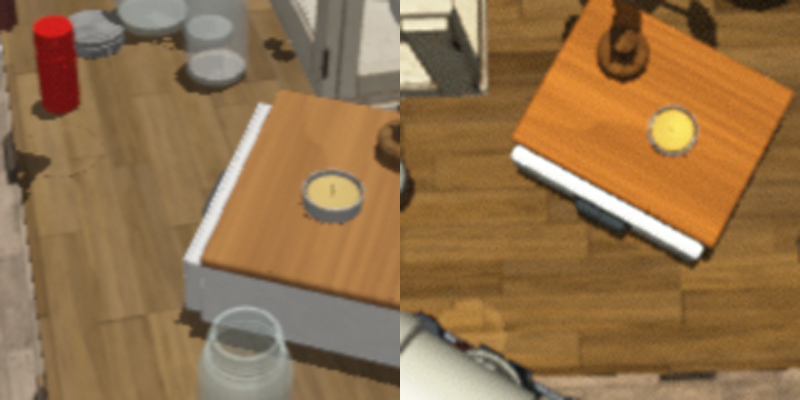

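The drawer is shut. The front sits against the case, the force rose at the expected 0.112 m, and the things on top and beside are where they were. Handing in.

```bash
python3 -c "
from station import r
r.wait(.3);print(r.hand_in())"
```

```text
the job is handed in; nothing more can be done
None
```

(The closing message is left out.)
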